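# Shut the grooming cabinet and hook its latch

## Robot

A 6-joint arm with a two-finger parallel gripper is mounted at the origin on the work surface. World frame = base frame: x ahead of the robot, y to its left, z up, the work surface at z = 0. Lengths are in m, angles in rad, forces in N, time in s.
With the tool pointing down it reaches from about 0.375 to 0.975 m from the base axis. Payload 3.8 kg.
Tool frame: the origin (TCP) lies at the very end of the fingers, on their centre line; the grasp point (between the pads) lies 19 mm behind it; z points along the fingers, y is the direction in which the jaws open and shut (so a half turn about z gives the same grasp; the last joint's range is limited). The gripper opens to 85 mm and grips with 20 to 120 N. Pads are 22 mm wide; open, the fingers measure 114 mm over their backs; the gripper's body (76 mm by 85 mm) begins 54 mm behind the grasp point. The pads swing forward as they close: fully open they stand 13 mm farther back than shut.
Start: joints at [-1.233, 0.264, 1.604, -0, 1.274, -0.037], TCP at [0.247, -0.628, 0.231] pointing down, gripper open.
Joint ranges: [-2.63, 2.63], [-0.94, 2.18], [0.31, 2.57], [-1.31, 4.45], [0, 2.66], [-2.55, 2.55]. Speed limits (rad/s): [2.57, 2.57, 3.14, 3.14, 3.14, 3.14].

## Interface

Orientations are given as a rotation vector (axis times angle).
In Python, from workcell import bot, viewer gives the robot as it stands.
- The arm moves only by the tool jog_arm, never from a script. Its argument "motion" is a list of rows, each an object of numbers: "dx", "dy", "dz": the shift along the world's x, y, z in cm; "turn": the turn about the world's z in rad. A call has 1 to 12 rows; each row shifts and turns the commanded pose from where the row before left it; what a row does not reach is not made up. A row lasts 1/12 s, in which the tool goes at most 41.7 mm and 7.16 degrees, less where a joint would pass 70% of its speed; a pose out of reach is approached as far as the arm can. A call is refused whole if a number of a shift passes 4.17 or a number of a turn 0.125, either way. A call with a gripper value outside its range is refused whole. "fingers" is the finger opening in cm, from 0 to 8.54, set as the call begins (left out, the last holds). The fingers move at their own pace and stop on an object; "grip_force" is the grip in N (left out, the last holds). Time passes only in rows, so rows that do not move let the fingers close. It gives the time, the measured TCP pose, the force and the opening at its end, in the units of the state.
- bot.read_state(): the state, without advancing time (a new reading comes with each control period).
- viewer.read_camera(name): name is "scene" or "top" or "wrist"; returns (picture, depth): 400x640x3 uint8, red, green, blue; 400x640 float32, m along the optical axis (not along the pixel's ray), 0 where there is no reading.
- viewer.camera_info(name): a dict with "vertical_fov" (degrees; the focal length in pixels is half the picture's height over the tangent of half this angle, whatever the lens; pixels are square), "cx", "cy" (the principal point, pixels), "R" (3x3) and "t" (3): a world point X has camera coordinates R X + t. Camera axes: x right, y down, z forward; pixel columns grow to the right and rows downward; lengths in m; the calibration is good to about 2 mm. The wrist camera is an equidistant fisheye: a pixel r from the principal point sees the ray r / f radians off the axis. A picture is of the moment at which its call begins: read the wrist's pose just before it. camera_info takes no time and is no camera call; for the wrist camera it gives the pose at the moment of the call.
- bot.finish_job(): hands the job in, once; it reports no verdict.
The state is a dict: "time": time; "q": joint angles; "joint_vel": joint speeds; "joint_torque": joint torques, N m; "tool_pos": TCP position; "tcp_rot": TCP orientation; "wrist_force": force on the tool from outside, world axes, zero at the start; "torque": the same for the moment, N m; "width": opening from 0.0 (shut) to 1.0 (fully open).
Only numpy, scipy, OpenCV 4.12 (cv2) and the standard library are available. Lean on these libraries where they do the work, as an engineer would, in place of code of your own. Each camera call takes 0.05 s, during which the arm holds its last target. There are 200 camera calls.

## Task

The little walnut cabinet has been left ajar. Gently push its door fully shut with a fingertip; then, with the door shut, push the arm of the steel hook latch on the cabinet's top round with a fingertip until it is fully home over the pin on the door. Grip and lift nothing, and leave the things around and on the cabinet where they are.

Things in the scene. Friction and masses are not known exactly. Their poses are not given: they have to be found in the camera images.
- cabinet: Walnut cabinet fixed to the desk, 160 deep x 200 wide x 140 high (mm); origin at the centre of its underside. Its -x side is the open front with the door (towards the robot), +y is its left as the robot sees it, z up. Its position and yaw differ from run to run; it stays put when pushed.
- door (a joint): Opening angle (rad) of the cabinet's door, a panel 170 wide x 128 high x 16 thick, top edge 138 above the desk. 0 = fully shut, against a stop (outer face then 97 mm in front of the cabinet's centre); it grows clockwise from above as the free edge swings out to -x. Starts ajar, 0.3 to 0.6. Stays where left; needs about 0.5 N at the free edge.
- door_hinge (a point): On the door's upright hinge axis, at (-89, +88) mm in the cabinet's x, y, 138 mm above the desk. The panel's mid-plane passes through the axis; it runs from 3 to 173 mm away from it, towards the cabinet's -y when shut.
- door_knob (a point): Outer end of the small steel knob (22 mm wide, 20 mm proud) on the door's outer face, 150 mm from the hinge axis, 55 mm above the desk. The outer face is otherwise plain.
- door_edge (a point): Top corner of the door's free edge, on its outer face, 138 mm above the desk; moves with the door.
- pin (a point): Top of the upright steel pin (7 mm thick) that stands 22 mm out of the door's top edge near the free edge, its top 160 mm above the desk; 157 mm from the hinge axis; moves with the door.
- latch (a joint): Angle (rad) of the steel hook latch, an arm 10 mm wide, 86 long, on an upright pivot on the cabinet's top. 0 = home against its stop: the arm points straight out over the front (cabinet -x), the shut door's pin inside the hook. Grows clockwise from above; at 1.57 it points to cabinet +y. Starts unhooked, 1.0 to 1.6. Stays where left; about 1.3 N at 55 mm from the pivot moves it.
- latch_hook (a point): End of the latch's lip, half-way up. The lip (6 mm thick) juts 22 mm sideways from the arm's centre line at its far end, on the side that leads as the latch closes. The arm is pushed home on its other, plain side (the one facing the cabinet's back when the arm points to +y).
- latch_pivot (a point): On the latch's pivot axis, 153 mm above the desk (13 mm above the cabinet's top), at (-14, -60) mm in the cabinet's x, y. The pivot boss is 22 mm wide and 25 high.
- latch_arm (a point): On the latch arm's centre line, 55 mm from the pivot axis, half-way up the arm (153 mm above the desk). The arm stands 4 to 22 mm above the cabinet's top, so 144 to 162 mm above the desk; moves with the arm.
- vial: Bystander: capped frosted glass vial, 28 mm wide, 52 high, standing on the back left of the cabinet's top; origin at its underside.
- comb: Bystander: flat steel wide-tooth comb, 190 x 40 x 6 mm, lying to the right of the cabinet; origin at the centre of its underside.
- deshedder: Bystander: black plastic deshedding tool, 155 x 75 x 21 mm, lying to the left of the cabinet; origin under its middle.
- brush: Bystander: teal silicone brush, 160 x 55 x 26 mm, lying bristles down, right of the comb; origin under its middle.
- spray: Bystander: amber glass bottle, 48 mm wide, 130 high, standing right of the cabinet; origin at its underside.
- jar: Bystander: white ceramic lidded jar, 78 mm wide, 90 high, standing left of the cabinet; origin at its underside.
- dish: Bystander: small steel dish, 80 mm wide, 25 high, on the desk left of the open door; origin at its underside.

How it is judged:
By the outcome, as a careful person would: the job done as asked, in the order asked, and still so for the second after the job is handed in, with the robot touching nothing.
It also fails if it takes over 46 s, if anything falls off the work surface, if the arm or the gripper's body presses on something with over 40 N, if the wrist force passes 120 N, or if a joint passes its speed limit or range.

## Working session

There is one attempt and no reset: what is moved stays moved. The work goes in short steps, Python scripts to look and compute and a tool call to move; the robot and the scene stay as the last step left them, time stands still between calls to the robot, and variables do not carry over. Pictures are saved under pics/ and viewed, about 8 in all and at most 12, crops included, and the job is handed in when it is done.

Besides the shell and the picture viewer there is one more tool, called after "Request:" as name(argument=value, ...) on one line, values as JSON. jog_arm: Moves the arm, as the interface text tells. Its arguments: {"type":"object","properties":{"motion":{"type":"array"},"fingers":{"type":"number"},"grip_force":{"type":"number"}},"required":["motion"]}

```bash
mkdir -p pics
cat > h.py <<'E'
import numpy as np, cv2
from workcell import bot, viewer
def look(name):
    i=viewer.camera_info(name); p,d=viewer.read_camera(name); return i,p,d
def cloud(i,d):
    f=d.shape[0]/2/np.tan(np.radians(i["vertical_fov"])/2)
    v,u=np.mgrid[:d.shape[0],:d.shape[1]]
    c=np.stack([(u-i["cx"])/f*d,(v-i["cy"])/f*d,d],-1)
    return (c-np.array(i["t"]))@np.array(i["R"])
E
python3 - <<'E'
from h import *
for n in("top","scene"):
    i,p,d=look(n); X=cloud(i,d); np.savez(n,p=p,X=X,d=d)
    cv2.imwrite(f"pics/{n}0.png",p[:,:,::-1]); print(n,i)
print(bot.read_state())
E
```

```text
top {'vertical_fov': 56.1205182916439, 'cx': 319.6996768927115, 'cy': 198.527578883496, 'R': array([[-0.01276848, -0.9998123 , -0.01457129],
       [-0.99525043,  0.01411398, -0.09631911],
       [ 0.09650669,  0.01327223, -0.99524384]]), 't': array([0.0305715 , 0.64147837, 0.98776714])}
scene {'vertical_fov': 55.099828874620655, 'cx': 320.74104178081865, 'cy': 198.4408594724356, 'R': array([[ 0.84876236,  0.52864791, -0.01156895],
       [ 0.38119505, -0.62689158, -0.6794831 ],
       [-0.36645979,  0.57230965, -0.73359995]]), 't': array([-0.53724565, -0.14845015,  1.26426178])}
{'time': 0.1, 'q': array([-1.23289397e+00,  2.64707705e-01,  1.60528192e+00,  2.10944409e-05,
        1.27370436e+00, -3.69096821e-02]), 'joint_vel': array([-0.0006041 , -0.00231834, -0.00394966, -0.0004994 , -0.00050614,
       -0.00131487]), 'joint_torque': array([ 1.41748929e-03, -5.16706252e+01, -3.68589807e+01,  9.72699894e-06,
        6.34247568e-03,  2.59180888e-05]), 'tool_pos': array([ 0.24688782, -0.62749413,  0.23004237]), 'tcp_rot': array([-3.08454357e+00, -5.84915955e-01,  4.63256474e-04]), 'wrist_force': array([ 0.07406061,  0.41901426, -0.52391413]), 'torque': array([ 0.03893488,  0.03223039, -0.01779369]), 'width': 0.9970350434555003}
```

View pics/top0.png

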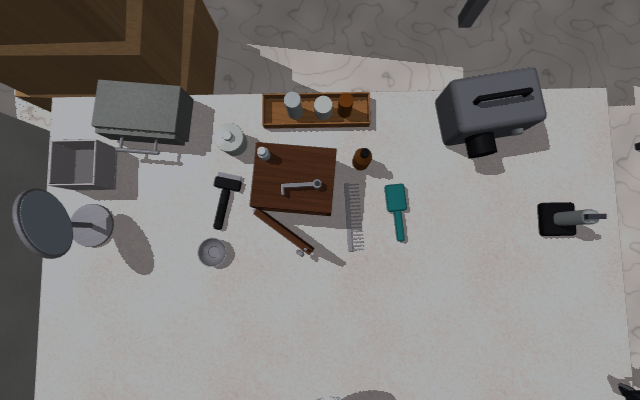

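View pics/scene0.png

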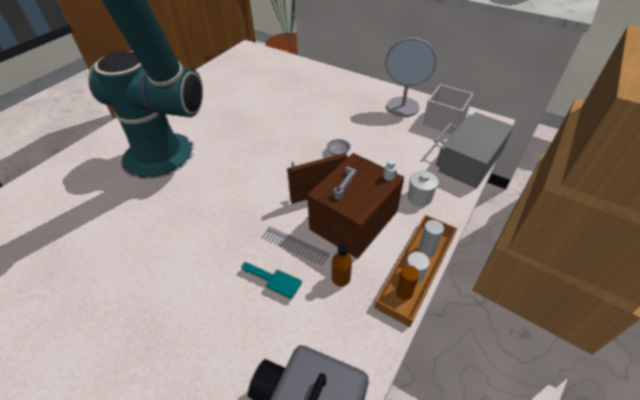

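The top view shows the cabinet top at about (293,180), the latch pivot at (318,184) with its arm pointing left to (283,188), and the door ajar from (256,211) to (312,250). The dish is at (212,252), and the comb is right of the cabinet at (355,215).

```bash
cat > m.py <<'E'
from h import *
z=np.load("top.npz"); X=z["X"]
v,u=np.mgrid[:400,:640]; roi=(u>235)&(u<345)&(v>135)&(v<262)
top=roi&(abs(X[...,2]-.14)<.005)
n,l,s,c=cv2.connectedComponentsWithStats(top.astype(np.uint8),connectivity=4)
for k in range(1,n):
    if s[k,4]>30:
        P=X[l==k]; r=cv2.minAreaRect(P[:,:2].astype(np.float32)); print(s[k],r,P[:,2].mean()); print(cv2.boxPoints(r).round(3).tolist())
hi=roi&(X[...,2]>.147)&(X[...,2]<.185)
n,l,s,c=cv2.connectedComponentsWithStats(hi.astype(np.uint8))
for k in range(1,n):
    if s[k,4]>8:
        P=X[l==k]; print(s[k],P.mean(0).round(4),cv2.boxPoints(cv2.minAreaRect(P[:,:2].astype(np.float32))).round(3).tolist(),P[:,2].max())
for n,(a,b,c_,d) in dict(dish=(195,235,235,270),comb=(340,370,175,255),spray=(350,375,145,172),jar=(215,247,120,155),vial=(254,274,144,162),desh=(208,243,174,230)).items():
    m=(u>a)&(u<b)&(v>c_)&(v<d)&(X[...,2]>(.15 if n=="vial" else .004)); P=X[m]; print(n,P.min(0).round(3),P.max(0).round(3))
p=z["p"][135:265,190:380]; cv2.imwrite("pics/c1.png",cv2.resize(p,None,fx=4,fy=4,interpolation=cv2.INTER_CUBIC)[:,:,::-1])
E
python3 m.py
```

```text
[ 249  142   88   71 4881] ((0.6857912540435791, 0.08582981675863266), (0.1998850405216217, 0.16023047268390656), 84.23124694824219) 0.140027584350726
[[0.5960000157356262, -0.006000000052154064], [0.7549999952316284, -0.02199999988079071], [0.7760000228881836, 0.1770000010728836], [0.6159999966621399, 0.19300000369548798]]
[253 209  60  46 447] ((0.553260862827301, 0.11151277273893356), (0.1688811331987381, 0.01599239930510521), 53.10914993286133) 0.13816591670267692
[[0.4959999918937683, 0.04899999871850014], [0.5090000033378601, 0.039000000804662704], [0.6100000143051147, 0.17399999499320984], [0.5979999899864197, 0.18400000035762787]]
[257 147  13  13  79] [0.7349 0.1505 0.1688] [[0.7210000157356262, 0.15700000524520874], [0.7379999756813049, 0.13600000739097595], [0.7549999952316284, 0.14800000190734863], [0.7379999756813049, 0.17000000178813934]] 0.18499673995053512
[281 179  41  17 247] [0.6623 0.0641 0.162 ] [[0.6399999856948853, 0.1120000034570694], [0.6570000052452087, 0.014999999664723873], [0.6830000281333923, 0.019999999552965164], [0.6660000085830688, 0.11599999666213989]] 0.1699151799517619
dish [0.454 0.008 0.004] [0.545 0.363 1.045]
comb [ 0.49  -0.113  0.004] [0.706 0.008 1.045]
spray [ 0.543 -0.129  0.004] [0.792 0.008 1.045]
jar [0.543 0.008 0.004] [0.871 0.315 1.045]
vial [0.727 0.141 0.15 ] [0.753 0.167 0.195]
desh [0.543 0.008 0.004] [0.714 0.333 1.045]
```

View pics/c1.png

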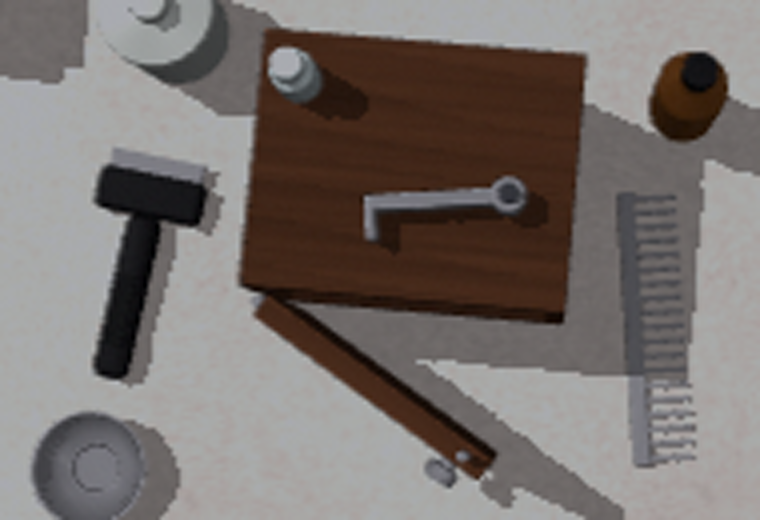

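Request:
jog_arm(motion=[{"dx": 1,"dy": 3,"turn": 0.11},{"dx": 1,"dy": 3,"turn": 0.11},{"dx": 1,"dy": 3,"turn": 0.11},{"dx": 1,"dy": 3,"turn": 0.11},{"dx": 1,"dy": 3,"turn": 0.11},{"dx": 1,"dy": 3},{"dx": 1,"dy": 3},{"dx": 1,"dy": 3},{"dx": 1,"dy": 3},{"dx": 1,"dy": 3},{"dx": 1,"dy": 3},{"dx": 1,"dy": 3}], fingers=0)

```text
validation failed for argument at $.mo...
```

Request:
jog_arm(motion=[{"dx": 1,"dy": 3},{"dx": 1,"dy": 3},{"dx": 1,"dy": 3},{"dx": 1,"dy": 3},{"dx": 1,"dy": 3},{"dx": 1,"dy": 3},{"dx": 1,"dy": 3},{"dx": 1,"dy": 3},{"dx": 1,"dy": 3},{"dx": 1,"dy": 3},{"dx": 1,"dy": 3},{"dx": 0}])

```text
validation failed for argument at $.mo...
```

Request:
jog_arm(motion=[{"dx": 1.0,"dy": 3.0,"dz": 0.0,"turn": 0.11}], fingers=0)

```text
time: 0.18
tool_pos: [0.2554, -0.6013, 0.23]
tcp_rot: [3.049, 0.751, -0.003]
wrist_force: [0.6, -0.1, 0.0]
width: 0.884
```

All four keys are needed in every row.

Request:
jog_arm(motion=[{"dx": 1,"dy": 3,"dz": 0,"turn": 0.11},{"dx": 1,"dy": 3,"dz": 0,"turn": 0.11},{"dx": 1,"dy": 3,"dz": 0,"turn": 0.11},{"dx": 1,"dy": 3,"dz": 0,"turn": 0.11},{"dx": 1,"dy": 3,"dz": 0,"turn": 0},{"dx": 1,"dy": 3,"dz": 0,"turn": 0},{"dx": 1,"dy": 3,"dz": 0,"turn": 0},{"dx": 1,"dy": 3,"dz": 0,"turn": 0},{"dx": 1,"dy": 3,"dz": 0,"turn": 0},{"dx": 1,"dy": 3,"dz": 0,"turn": 0},{"dx": 1,"dy": 3,"dz": 0,"turn": 0},{"dx": 1,"dy": 3,"dz": 0,"turn": 0}])

```text
time: 1.18
tool_pos: [0.377, -0.2365, 0.2309]
tcp_rot: [-2.811, -1.401, 0.0]
wrist_force: [0.1, 0.1, 0.8]
width: 0.001
```

Request:
jog_arm(motion=[{"dx": 1,"dy": 3,"dz": 0,"turn": 0},{"dx": 1,"dy": 3,"dz": 0,"turn": 0},{"dx": 1,"dy": 3,"dz": 0,"turn": 0},{"dx": 1,"dy": 3,"dz": 0,"turn": 0},{"dx": 1,"dy": 3,"dz": 0,"turn": 0},{"dx": 1,"dy": 3,"dz": 0,"turn": 0},{"dx": 1,"dy": 3,"dz": 0,"turn": 0},{"dx": 1,"dy": 3,"dz": 0,"turn": 0},{"dx": 1,"dy": 3,"dz": 0,"turn": 0},{"dx": 1,"dy": 3,"dz": 0,"turn": 0},{"dx": 0,"dy": 3,"dz": 0,"turn": 0},{"dx": 0,"dy": 0,"dz": 0,"turn": 0}])

```text
time: 2.18
tool_pos: [0.4769, 0.0963, 0.2308]
tcp_rot: [-2.807, -1.406, -0.0]
wrist_force: [-0.2, -0.1, 0.8]
width: -0.002
```

Request:
jog_arm(motion=[{"dx": 0,"dy": 0,"dz": -3,"turn": 0},{"dx": 0,"dy": 0,"dz": -3,"turn": 0},{"dx": 0,"dy": 0,"dz": -3,"turn": 0},{"dx": 0,"dy": 0,"dz": -3,"turn": 0},{"dx": 0,"dy": 0,"dz": 0,"turn": 0},{"dx": 0,"dy": 0,"dz": 0,"turn": 0}])

```text
time: 2.68
tool_pos: [0.4749, 0.0912, 0.1095]
tcp_rot: [-2.81, -1.4, 0.008]
wrist_force: [-0.0, 1.0, 0.2]
width: 0.001
```

Run:
```python
from h import *
a=look("wrist")[1]; b=look("scene")[1][100:300,200:460]
b=cv2.resize(b,(520,400),interpolation=cv2.INTER_CUBIC)
cv2.imwrite("pics/w1.png",cv2.resize(np.hstack([a[:,60:580],b])[:,:,::-1],(800,308)))
```

```text
(no output)
```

View pics/w1.png

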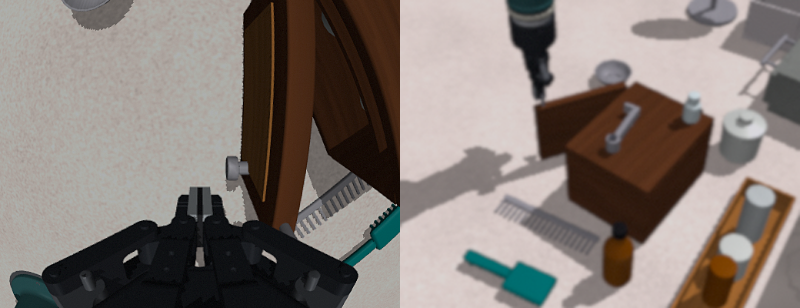

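The left half is the wrist view, with the fingertip at (200,200), the knob at (237,168) and the door to its right. The right half shows the fingertip in front of the door's free edge. Next I approach to contact.

Request:
jog_arm(motion=[{"dx": 0.6,"dy": 0,"dz": 0,"turn": 0},{"dx": 0.6,"dy": 0,"dz": 0,"turn": 0},{"dx": 0.6,"dy": 0,"dz": 0,"turn": 0},{"dx": 0.4,"dy": -0.2,"dz": 0,"turn": 0},{"dx": 0.3,"dy": -0.2,"dz": 0,"turn": 0},{"dx": 0,"dy": 0,"dz": 0,"turn": 0},{"dx": 0,"dy": 0,"dz": 0,"turn": 0}])

```text
time: 3.37
tool_pos: [0.5022, 0.0877, 0.1112]
tcp_rot: [-2.812, -1.401, 0.001]
wrist_force: [-0.7, 0.2, -0.3]
width: -0.003
```

Request:
jog_arm(motion=[{"dx": 0.26,"dy": -0.25,"dz": 0,"turn": 0.022},{"dx": 0.26,"dy": -0.25,"dz": 0,"turn": 0.022},{"dx": 0.26,"dy": -0.25,"dz": 0,"turn": 0.022},{"dx": 0.26,"dy": -0.25,"dz": 0,"turn": 0.022},{"dx": 0.26,"dy": -0.25,"dz": 0,"turn": 0.022},{"dx": 0.26,"dy": -0.25,"dz": 0,"turn": 0.022},{"dx": 0.28,"dy": -0.18,"dz": 0,"turn": 0.022},{"dx": 0.28,"dy": -0.18,"dz": 0,"turn": 0.022},{"dx": 0.28,"dy": -0.18,"dz": 0,"turn": 0.022},{"dx": 0.28,"dy": -0.18,"dz": 0,"turn": 0.022},{"dx": 0.28,"dy": -0.18,"dz": 0,"turn": 0.022},{"dx": 0.28,"dy": -0.18,"dz": 0,"turn": 0.022}])

```text
time: 4.37
tool_pos: [0.5338, 0.062, 0.1109]
tcp_rot: [-2.601, -1.76, 0.002]
wrist_force: [0.3, 0.4, 0.9]
width: 0.003
```

Request:
jog_arm(motion=[{"dx": 0.28,"dy": -0.15,"dz": 0,"turn": 0.025},{"dx": 0.28,"dy": -0.15,"dz": 0,"turn": 0.025},{"dx": 0.28,"dy": -0.15,"dz": 0,"turn": 0.025},{"dx": 0.28,"dy": -0.12,"dz": 0,"turn": 0.025},{"dx": 0.28,"dy": -0.12,"dz": 0,"turn": 0.025},{"dx": 0.28,"dy": -0.1,"dz": 0,"turn": 0.025},{"dx": 0.28,"dy": -0.08,"dz": 0,"turn": 0.025},{"dx": 0.28,"dy": -0.06,"dz": 0,"turn": 0.025},{"dx": 0.28,"dy": -0.05,"dz": 0,"turn": 0.025}])

```text
time: 5.12
tool_pos: [0.559, 0.0522, 0.1108]
tcp_rot: [-2.387, -2.041, 0.002]
wrist_force: [-0.8, 0.3, 0.4]
width: 0.002
```

Request:
jog_arm(motion=[{"dx": 0.2,"dy": -0.02,"dz": 0,"turn": 0},{"dx": 0.2,"dy": -0.02,"dz": 0,"turn": 0},{"dx": 0.2,"dy": -0.02,"dz": 0,"turn": 0},{"dx": 0.2,"dy": -0.02,"dz": 0,"turn": 0},{"dx": 0,"dy": 0,"dz": 0,"turn": 0}])

```text
time: 5.53
tool_pos: [0.5681, 0.0515, 0.1113]
tcp_rot: [2.389, 2.04, 0.0]
wrist_force: [0.2, 0.3, 0.4]
width: -0.001
```

Run:
```python
from h import *
a=look("wrist")[1]; b=look("scene")[1][100:300,200:460]
b=cv2.resize(b,(520,400),interpolation=cv2.INTER_CUBIC)
cv2.imwrite("pics/w2.png",cv2.resize(np.hstack([a[:,60:580],b])[:,:,::-1],(800,308)))
print(bot.read_state()["wrist_force"],bot.read_state()["tool_pos"])
```

```text
[ 0.07818081 -0.75601783 -0.22011256] [0.56786425 0.05154984 0.11133053]
```

View pics/w2.png

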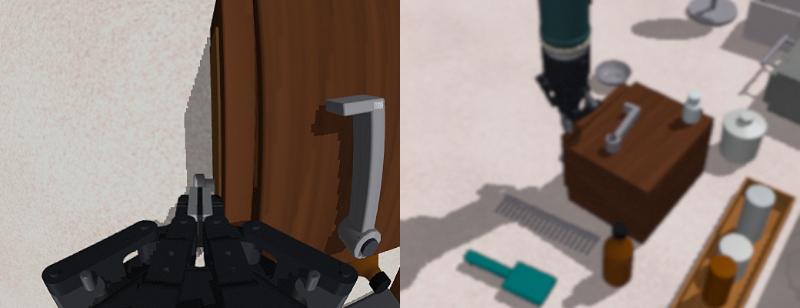

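The door is nearly shut: in the wrist view its panel is parallel to the cabinet front, with only a thin gap. I'll push on until the stop is felt.

Request:
jog_arm(motion=[{"dx": 0.1,"dy": 0,"dz": 0,"turn": 0},{"dx": 0.1,"dy": 0,"dz": 0,"turn": 0},{"dx": 0.1,"dy": 0,"dz": 0,"turn": 0},{"dx": 0,"dy": 0,"dz": 0,"turn": 0}])

```text
time: 5.97
tool_pos: [0.5709, 0.0515, 0.1113]
tcp_rot: [2.389, 2.04, 0.0]
wrist_force: [-0.6, -0.2, -0.2]
width: -0.001
```

Request:
jog_arm(motion=[{"dx": 0.1,"dy": 0,"dz": 0,"turn": 0},{"dx": 0.1,"dy": 0,"dz": 0,"turn": 0},{"dx": 0,"dy": 0,"dz": 0,"turn": 0}])

```text
time: 6.22
tool_pos: [0.5716, 0.0514, 0.1112]
tcp_rot: [-2.387, -2.039, 0.003]
wrist_force: [-5.3, -0.6, 3.3]
width: -0.0
```

Request:
jog_arm(motion=[{"dx": 0.1,"dy": 0,"dz": 0,"turn": 0},{"dx": 0,"dy": 0,"dz": 0,"turn": 0},{"dx": 0,"dy": 0,"dz": 0,"turn": 0}])

```text
time: 6.47
tool_pos: [0.5717, 0.0514, 0.1112]
tcp_rot: [-2.387, -2.039, 0.006]
wrist_force: [-7.7, -0.3, 5.7]
width: -0.001
```

Request:
jog_arm(motion=[{"dx": -0.5,"dy": 0,"dz": 0,"turn": 0},{"dx": -1.5,"dy": 0,"dz": 0,"turn": 0},{"dx": -2,"dy": 0,"dz": 0,"turn": 0},{"dx": 0,"dy": 0,"dz": 3,"turn": 0},{"dx": 0,"dy": 0,"dz": 3,"turn": 0},{"dx": 0,"dy": 0,"dz": 3,"turn": 0},{"dx": 0,"dy": 0,"dz": 3,"turn": 0},{"dx": 0,"dy": 0,"dz": 0,"turn": 0},{"dx": 0,"dy": 0,"dz": 0,"turn": 0}])

```text
time: 7.22
tool_pos: [0.536, 0.0516, 0.2343]
tcp_rot: [2.386, 2.038, 0.009]
wrist_force: [0.7, -0.1, -0.9]
width: 0.0
```

```bash
cat > m2.py <<'E'
from h import *
import sys
i,p,d=look("top"); X=cloud(i,d)
v,u=np.mgrid[:400,:640]; c=np.array([.686,.086]); a=-.1007; R=np.array([[np.cos(a),-np.sin(a)],[np.sin(a),np.cos(a)]])
L=(X[...,:2]-c)@R; z=X[...,2]   # cabinet frame
m=(abs(L[...,0])<.13)&(abs(L[...,1])<.12)
def show(n,k):
    P=L[k]*1000; print(n,len(P),P.min(0).round(1) if len(P) else"",P.max(0).round(1) if len(P) else"")
show("front top",m&(L[...,0]<-.083)&(abs(z-.138)<.004))
for lo in(-80,-60,-40,-20,0,20,40,60,80):
    k=m&(L[...,0]<-.075)&(abs(z-.138)<.006)&(abs(L[...,1]-lo/1000)<.006)
    if k.any(): print(lo,"front x",(L[k][:,0].min()*1000).round(1))
k=m&(z>.152)&(z<.172)&(L[...,0]<.04); show("latch",k)
P=L[k]*1000; print(P.mean(0))
cv2.imwrite(f"pics/{sys.argv[1]}.png",cv2.resize(p[135:265,190:380],None,fx=3,fy=3,interpolation=cv2.INTER_CUBIC)[:,:,::-1])
E
python3 m2.py t2
```

```text
front top 105 [-96.9 -78.2] [-83.   83.9]
-80 front x -96.9
-20 front x -80.1
0 front x -82.2
20 front x -86.6
40 front x -88.2
60 front x -92.3
80 front x -96.2
latch 257 [-47.3 -71. ] [40.  83.7]
[-16.78272753 -16.6338058 ]
```

View pics/t2.png

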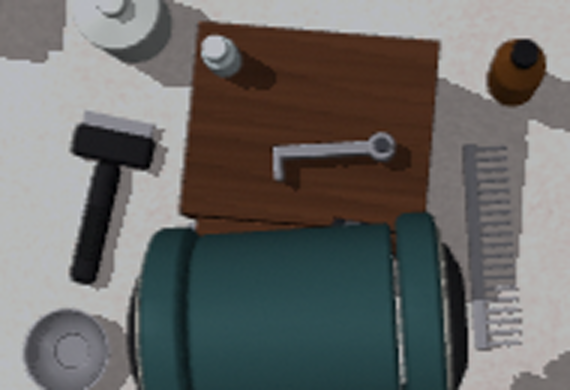

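The top view confirms the door is shut: its front face is at -96.9 and -96.2 mm at the two ends, against 97 expected. The latch is still unhooked, with its pivot at (381,146) and tip at (277,150). Next I go behind the latch arm.

Request:
jog_arm(motion=[{"dx": 3.2,"dy": 0.7,"dz": 0,"turn": 0.05},{"dx": 3.2,"dy": 0.7,"dz": 0,"turn": 0.05},{"dx": 3.2,"dy": 0.7,"dz": 0,"turn": 0.05},{"dx": 3.2,"dy": 0.7,"dz": 0,"turn": 0.05},{"dx": 3.2,"dy": 0.6,"dz": 0,"turn": 0},{"dx": 0,"dy": 0,"dz": 0,"turn": 0},{"dx": 0,"dy": 0,"dz": -2.5,"turn": 0},{"dx": 0,"dy": 0,"dz": -2.5,"turn": 0},{"dx": 0,"dy": 0,"dz": -1,"turn": 0},{"dx": 0,"dy": 0,"dz": 0,"turn": 0},{"dx": 0,"dy": 0,"dz": 0,"turn": 0}])

```text
time: 8.18
tool_pos: [0.6922, 0.0853, 0.1695]
tcp_rot: [-2.172, -2.267, 0.004]
wrist_force: [0.3, 0.8, 0.1]
width: 0.004
```

Run:
```python
from h import *
a=look("wrist")[1]; b=look("scene")[1][110:260,250:445]
b=cv2.resize(b,(520,400),interpolation=cv2.INTER_CUBIC)
cv2.imwrite("pics/w3.png",cv2.resize(np.hstack([a[:,60:580],b])[:,:,::-1],(800,308)))
print(bot.read_state()["wrist_force"],bot.read_state()["tool_pos"],bot.read_state()["q"])
```

```text
[ 0.73963373 -0.12221777 -0.48487556] [0.69428729 0.08544869 0.17269842] [ 8.68583361e-02  3.46306483e-01  1.60771103e+00 -7.05622053e-06
  1.18559270e+00  4.39732312e-02]
```

View pics/w3.png

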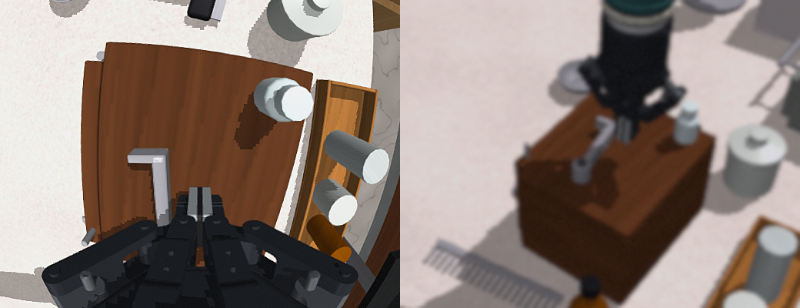

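The wrist view shows the fingertip at (200,200), clear behind the latch arm's plain side (arm at 130-168, lip at (135,157)). The vial at (285,100) is well away. Next I lower and approach.

Request:
jog_arm(motion=[{"dx": 0,"dy": 0,"dz": -1.2,"turn": 0},{"dx": 0,"dy": 0,"dz": -1.1,"turn": 0},{"dx": 0,"dy": 0,"dz": 0,"turn": 0},{"dx": 0,"dy": 0,"dz": 0,"turn": 0},{"dx": -0.3,"dy": -0.04,"dz": 0,"turn": 0},{"dx": -0.3,"dy": -0.04,"dz": 0,"turn": 0},{"dx": -0.3,"dy": -0.04,"dz": 0,"turn": 0},{"dx": -0.3,"dy": -0.04,"dz": 0,"turn": 0},{"dx": 0,"dy": 0,"dz": 0,"turn": 0}])

```text
time: 9.03
tool_pos: [0.6815, 0.0839, 0.1488]
tcp_rot: [2.173, 2.268, 0.001]
wrist_force: [-0.7, -1.0, 0.1]
width: 0.001
```

Request:
jog_arm(motion=[{"dx": -0.4,"dy": 0.07,"dz": 0,"turn": 0.07},{"dx": -0.4,"dy": 0.07,"dz": 0,"turn": 0.07},{"dx": -0.4,"dy": 0.07,"dz": 0,"turn": 0.07},{"dx": -0.39,"dy": -0.01,"dz": 0,"turn": 0.067},{"dx": -0.39,"dy": -0.01,"dz": 0,"turn": 0.067},{"dx": -0.39,"dy": -0.01,"dz": 0,"turn": 0.067}])

```text
time: 9.53
tool_pos: [0.6586, 0.0856, 0.1488]
tcp_rot: [1.659, 2.666, 0.002]
wrist_force: [1.7, -0.7, -0.7]
width: -0.001
```

Request:
jog_arm(motion=[{"dx": -0.38,"dy": -0.09,"dz": 0,"turn": 0.067},{"dx": -0.38,"dy": -0.09,"dz": 0,"turn": 0.067},{"dx": -0.38,"dy": -0.09,"dz": 0,"turn": 0.067},{"dx": -0.35,"dy": -0.16,"dz": 0,"turn": 0.067},{"dx": -0.35,"dy": -0.16,"dz": 0,"turn": 0.067},{"dx": -0.35,"dy": -0.16,"dz": 0,"turn": 0.067},{"dx": -0.31,"dy": -0.23,"dz": 0,"turn": 0.067},{"dx": -0.31,"dy": -0.23,"dz": 0,"turn": 0.067},{"dx": -0.31,"dy": -0.23,"dz": 0,"turn": 0.067}])

```text
time: 10.28
tool_pos: [0.6271, 0.0716, 0.1488]
tcp_rot: [0.793, 3.039, 0.002]
wrist_force: [2.0, 1.5, -0.5]
width: -0.002
```

Request:
jog_arm(motion=[{"dx": -0.26,"dy": -0.29,"dz": 0,"turn": 0.067},{"dx": -0.26,"dy": -0.29,"dz": 0,"turn": 0.067},{"dx": -0.26,"dy": -0.29,"dz": 0,"turn": 0.067},{"dx": -0.2,"dy": -0.33,"dz": 0,"turn": 0.067}])

```text
time: 10.62
tool_pos: [0.6169, 0.0597, 0.1488]
tcp_rot: [0.38, 3.118, 0.002]
wrist_force: [-0.9, 1.8, 1.0]
width: 0.002
```

Request:
jog_arm(motion=[{"dx": -0.15,"dy": -0.25,"dz": 0,"turn": 0.05},{"dx": -0.12,"dy": -0.25,"dz": 0,"turn": 0.05},{"dx": -0.05,"dy": -0.15,"dz": 0,"turn": 0},{"dx": 0,"dy": 0,"dz": 0,"turn": 0}])

```text
time: 10.95
tool_pos: [0.6137, 0.0527, 0.1486]
tcp_rot: [0.231, 3.133, 0.0]
wrist_force: [-0.0, 0.9, -0.3]
width: -0.002
```

Request:
jog_arm(motion=[{"dx": 0,"dy": -0.1,"dz": 0,"turn": 0},{"dx": 0,"dy": -0.1,"dz": 0,"turn": 0},{"dx": 0,"dy": 0,"dz": 0,"turn": 0}])

```text
time: 11.2
tool_pos: [0.6138, 0.0509, 0.1484]
tcp_rot: [-0.23, -3.133, -0.001]
wrist_force: [-1.2, 1.8, 0.4]
width: 0.002
```

Request:
jog_arm(motion=[{"dx": 0,"dy": -0.1,"dz": 0,"turn": 0},{"dx": 0,"dy": -0.1,"dz": 0,"turn": 0},{"dx": 0,"dy": 0,"dz": 0,"turn": 0},{"dx": 0,"dy": 0,"dz": 0,"turn": 0}])

```text
time: 11.53
tool_pos: [0.6138, 0.0506, 0.1484]
tcp_rot: [-0.23, -3.133, -0.005]
wrist_force: [-0.4, 7.5, 1.9]
width: -0.001
```

Request:
jog_arm(motion=[{"dx": 0,"dy": -0.1,"dz": 0,"turn": 0},{"dx": 0,"dy": 0,"dz": 0,"turn": 0},{"dx": 0,"dy": 0,"dz": 0,"turn": 0}])

```text
time: 11.78
tool_pos: [0.6137, 0.0505, 0.1484]
tcp_rot: [-0.23, -3.133, -0.007]
wrist_force: [-1.7, 9.9, 1.5]
width: -0.001
```

Request:
jog_arm(motion=[{"dx": 0,"dy": 0.5,"dz": 0,"turn": 0},{"dx": 0,"dy": 1,"dz": 0,"turn": 0},{"dx": 0,"dy": 0.5,"dz": 0,"turn": 0},{"dx": 0,"dy": 0,"dz": 2,"turn": 0},{"dx": 0,"dy": 0,"dz": 3,"turn": 0},{"dx": 0,"dy": 0,"dz": 3,"turn": 0},{"dx": 0,"dy": 0,"dz": 3,"turn": 0},{"dx": -3,"dy": -3,"dz": 0,"turn": 0},{"dx": -3,"dy": -3,"dz": 0,"turn": 0},{"dx": -3,"dy": -3,"dz": 0,"turn": 0},{"dx": -2,"dy": -4,"dz": 0,"turn": 0},{"dx": -2,"dy": -4,"dz": 0,"turn": 0}])

```text
time: 12.78
tool_pos: [0.4867, -0.096, 0.2585]
tcp_rot: [0.226, 3.133, -0.002]
wrist_force: [1.0, -0.7, 0.4]
width: 0.004
```

Request:
jog_arm(motion=[{"dx": 0,"dy": -4,"dz": 0,"turn": 0},{"dx": 0,"dy": -4,"dz": 0,"turn": 0},{"dx": 0,"dy": -4,"dz": 0,"turn": 0},{"dx": 0,"dy": -4,"dz": 0,"turn": 0},{"dx": 0,"dy": -4,"dz": 0,"turn": 0},{"dx": 0,"dy": 0,"dz": 0,"turn": 0},{"dx": 0,"dy": 0,"dz": 0,"turn": 0}])

```text
time: 13.37
tool_pos: [0.4877, -0.2972, 0.2579]
tcp_rot: [-0.235, -3.132, 0.0]
wrist_force: [0.4, 0.6, 0.3]
width: -0.0
```

```bash
python3 m2.py t3
```

```text
front top 363 [-97.3 -85.2] [-83.   84.1]
-80 front x -96.6
-60 front x -90.7
-40 front x -96.0
-20 front x -97.1
0 front x -97.0
20 front x -96.2
40 front x -97.2
60 front x -97.3
80 front x -96.5
latch 250 [-100.1  -81. ] [39.7 83.8]
[-44.2614353  -50.10099832]
```

View pics/t3.png

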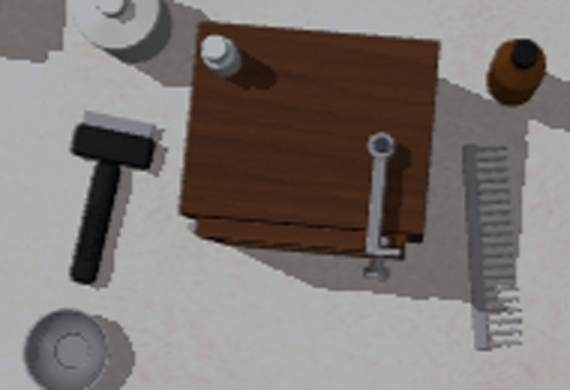

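The door is flat at -97 mm along its whole width. The latch arm points straight out over the front, and its lip reaches (-100, -81) mm, as expected for home. The pin at (385,242) sits inside the hook, and nothing else has moved.

```bash
python3 -c "
from workcell import bot
print(bot.finish_job())"
```

```text
the job is handed in; nothing more can be done
None
```

I pushed the door shut with the closed fingertip until it met its stop, at about 8 N. I then pushed the latch arm round from behind until it met its stop, at about 10 N. After that I moved the arm well clear and handed the job in at about 13.4 s of the 46 s allowed.

The last top-camera check agreed with both:
- **Door:** the front face lies about 97 mm in front of the cabinet's centre, which is the shut position. It read about 96–97 mm at almost every point, except 91 mm under the latch, where the hook covers the door edge.
- **Latch:** the hook end is at (-100, -81) mm in the cabinet frame, against (-100, -82) mm expected when home. The pin is inside the hook.
- **Bystanders:** the vial, jar, spray, comb, deshedder and dish look unmoved by eye. The brush was outside the last picture, and the arm only passed well above it.

No check failed. The first two move calls were refused because each row needs all four numbers, and nothing moved on those.

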